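# Clip the red scraper into the wash rack

### The job

Get the red-gripped bench scraper ready for washing: lift the wash rack's spring clip until it stays open by itself, then slide the scraper in blade first, flat and fully home against the end stop beneath the two steel lips. Then lower the clip onto the blade, holding it all the way down so that it does not snap shut, and let go. Leave the other things where they are.

Things in the scene. Friction and masses are not known exactly. Their poses are not given: they have to be found in the camera images.
- rack: Wash rack, fixed: grey board x -70 to 125, y -95 to 95 mm, top at z 6. Origin on the table under the board; the scraper is pushed in along +x; z up. White blade deck x 2 to 86, top at z 16.5, between side ribs (inner faces y -80 and 80, tops z 22). Loaded, the scraper's grip rests on the board in front of the deck (x -44 to -8, underside z 6) and its blade on the deck.
- rack_stop (a point): Foot of the steel end stop's face, middle, at deck level: 80, 0, 16.5 mm in the rack's frame. The stop is 172 mm wide, its top at z 29.5. Two steel lips reach forward from it to x = 70, at |y| = 48 to 78, undersides at z 25: the blade edge goes beneath them.
- clip_hinge (a point): Middle of the clip's hinge axis, which lies along the rack's y: 100, 0, 40 mm in the rack's frame. Posts at |y| = 49 to 55 reach z 52. The clip's rubber foot, 64 mm wide, is 30 mm in front (-x) of the axis, its underside 1.5 mm above the deck when shut.
- clip (a joint): Clip angle, rad: 0 shut, about 0.02 with the blade beneath, 1.75 fully open (leaning back beyond upright). Over-centre spring: below about 0.9 it pulls shut (about 3 N to lift at the bar), above about 1.1 it swings open and stays open by itself; left free, it snaps quickly either way. Opening swings the bar from -x up and over towards the rack's +x.
- clip_bar (a point): Middle of the clip's black hand bar: round, 10 mm thick, 70 mm long, along the rack's y between wire arms at y -40 and 40. Shut: 100 mm in front (-x) of the hinge axis and 20 above it (z 60). At 1.75 rad: 38 mm behind it and 95 above. It can be pinched from above across the rack's x at any angle and turns in the pinch; between the arms 60 mm behind it are open, down to the deck.
- scraper: Bench scraper with red grip, 124 (x) x 154 (y) x 23 mm, 0.15 kg, lying flat. Origin under its middle, at the underside of the grip. Grip: x 26 to 62, y -77 to 77, z 0 to 23. Steel blade 150 mm wide, z 11 to 13, reaching to x = -62. Loaded, its -x points along the rack's +x. Gripped from above across the 36 mm; on the blade side only the top 10 mm of the grip is free.
- scraper_edge (a point): Middle of the blade's free edge: -62, 0, 12 mm in the scraper's frame; loaded it is at 80, 0, 18 mm in the rack's frame.
- scraper_grip (a point): Middle of the top of the red grip: 44, 0, 23 mm in the scraper's frame.
- wood_scraper: Bystander: scraper of the same size with a pale wooden grip, lying flat; origin under its middle.
- blue_tape: Bystander: roll of blue tape lying flat, 100 mm wide, 24 mm high; origin under its middle.
- steel_cup: Bystander: empty steel cup, 66 mm wide, 33 mm high; origin under its middle.
- syrup_bottle: Bystander: brown squeeze bottle with pale cap, 56 mm wide, 185 mm high; origin under its middle.

How it is judged:
By the outcome, as a careful person would: the job done as asked, in the order asked, and still so for the second after the job is handed in, with the robot touching nothing.
It also fails if it takes over 69 s, if anything falls off the work surface, if the arm or the gripper's body presses on something with over 40 N, if the wrist force passes 120 N, or if a joint passes its speed limit or range.

### The arm

A 6-joint arm with a two-finger parallel gripper is mounted at the origin on a cart in front of the work surface, level with it; the furniture and walls round the work are solid. World frame = base frame: x ahead of the robot, y to its left, z up, the work surface at z = 0. Lengths are in mm, angles in rad, forces in N, time in s.
With the tool pointing down it reaches from about 300 to 825 mm from the base axis. Payload 5.4 kg.
Tool frame: the origin (TCP) lies on the mounting face of the last link; the fingertips stand 190 mm ahead of it and the grasp point (between the pads) lies 171 mm ahead of it (manip.grasp_offset is the distance from the TCP to the grasp point, in mm); z points along the fingers, y is the direction in which the jaws open and shut (so a half turn about z gives the same grasp; the last joint's range is limited). The gripper opens to 92 mm and grips with 3 to 60 N. Pads are 20 mm wide; open, the fingers measure 128 mm over their backs; the gripper's body (75 mm by 189 mm) begins 69 mm behind the grasp point.
Start: joints at [1.021, 0.158, 1.597, -0, 1.386, -0.21], TCP at [191.657, 542.103, 404.701] pointing down, gripper open.
Joint ranges: [-2.91, 2.91], [-0.94, 2.29], [0.18, 2.7], [-1.29, 4.43], [0.17, 2.64], [-3, 3]. Speed limits (rad/s): [2.57, 2.57, 3.14, 3.14, 3.14, 3.14].

### API

Orientations are given as a rotation vector (axis times angle).
In Python, from rig import manip gives the robot as it stands.
- The arm moves only by the shell command python3 -m inch 'ROWS'. ROWS is text: rows parted by semicolons, each of 5 numbers parted by spaces: the shift along the tool's x, y, z in m, then the turn about the tool's z in degrees, then the opening, from 0 (shut) to 1 (fully open). In form: tx ty tz yaw gripper; .... A call has 1 to 20 rows; each row shifts and turns the commanded pose from where the row before left it, along the tool's axes as they then stand; what a row does not reach is not made up. A row lasts 1/8 s, in which the tool goes at most 62.5 mm and 10.7 degrees, less where a joint would pass 70% of its speed; a pose out of reach is approached as far as the arm can. A call with a gripper value outside its range is refused whole. The fingers move at their own pace and stop on an object; the grip force is fixed at half the most. Time passes only in rows, so rows that do not move let the fingers close. It gives the time, the measured TCP pose, the force and the opening at its end, in the units of the state.
- manip.read_state(): the state, without advancing time (a new reading comes with each control period).
- manip.camera(name): name is "scene" or "top" or "wrist"; returns (picture, depth): 384x512x3 uint8, red, green, blue; 384x512 float32, mm along the optical axis (not along the pixel's ray), 0 where there is no reading.
- manip.calibration(name): a dict with "camera_matrix" (3x3 intrinsics, pixels), "rvec" (rotation vector, rad) and "tvec" (3), from world to camera coordinates, as OpenCV has them. Camera axes: x right, y down, z forward; pixel columns grow to the right and rows downward; lengths in mm; the calibration is good to about 2 mm. A picture is of the moment at which its call begins: read the wrist's pose just before it. calibration takes no time and is no camera call; for the wrist camera it gives the pose at the moment of the call.
- manip.close_job(): hands the job in, once; it reports no verdict.
The state is a dict: "time": time; "q": joint angles; "dq": joint speeds; "joint_torque": joint torques, N m; "ee_pos": TCP position; "tcp_rot": TCP orientation; "contact_force": force on the tool from outside, world axes, zero at the start; "torque": the same for the moment, N m; "gripper_width": finger opening in mm.
Only numpy, scipy, OpenCV 4.12 (cv2) and the standard library are available. Lean on these libraries where they do the work, as an engineer would, in place of code of your own. Each camera call takes 0.05 s, during which the arm holds its last target.

## Working session

There is one attempt and no reset: what is moved stays moved. The work goes in short steps, Python scripts to look and compute and a shell command to move; the robot and the scene stay as the last step left them, time stands still between calls to the robot, and variables do not carry over. Pictures are saved under pics/ and viewed, and the job is handed in when it is done.

```bash
ls; mkdir -p pics; cat > h.py <<'E'
import numpy as np, cv2
from rig import manip
def snap(name,fn):
    c=manip.calibration(name); im,d=manip.camera(name)
    cv2.imwrite('pics/'+fn+'.png',im[:,:,::-1]); np.savez('pics/'+fn+'.npz',im=im,d=d,K=c['camera_matrix'],r=c['rvec'],t=c['tvec'])
def load(fn):
    return np.load('pics/'+fn+'.npz')
def px(fn,u,v,z=None):
    f=load(fn);R=cv2.Rodrigues(f['r'])[0];t=f['t'].ravel();K=f['K']
    ray=np.linalg.inv(K)@[u,v,1]
    if z is None:
        return R.T@(ray*f['d'][int(round(v)),int(round(u))]-t)
    o=-R.T@t; w=R.T@ray
    return o+w*(z-o[2])/w[2]
def cloud(fn):
    f=load(fn);R=cv2.Rodrigues(f['r'])[0];t=f['t'].ravel();K=f['K'];d=f['d']
    v,u=np.mgrid[:d.shape[0],:d.shape[1]]
    P=np.stack([(u-K[0,2])/K[0,0]*d,(v-K[1,2])/K[1,1]*d,d],-1)
    return (P-t)@R
def proj(fn,P):
    f=load(fn);return cv2.projectPoints(np.array(P,float).reshape(-1,3),f['r'],f['t'],f['K'],None)[0].reshape(-1,2)
E
python3 - <<'E'
from h import *
print(manip.read_state())
snap('top','top0');snap('scene','scene0')
for n in('top','scene'):
    a=cv2.imread(f'pics/{n}0.png');cv2.imwrite(f'pics/{n}0b.png',cv2.resize(a,(800,600),interpolation=cv2.INTER_CUBIC))
E
```

```text
pics
{'time': 0.0, 'q': array([ 1.02093339e+00,  1.59039379e-01,  1.59825552e+00, -6.89242360e-06,
        1.38616376e+00, -2.10104307e-01]), 'dq': array([ 0.00082336,  0.00057181, -0.00073132, -0.00065451,  0.00082668,
       -0.00069383]), 'joint_torque': array([ 8.22338097e-04, -3.85568798e+01, -3.22110057e+01,  7.03044422e-02,
        3.78329598e-02, -1.42196450e-04]), 'ee_pos': array([191.49687621, 541.87649787, 403.71234809]), 'tcp_rot': array([-5.31010233e-01, -3.09569321e+00,  2.72539395e-03]), 'contact_force': array([ 0.30038759, -0.33219617, -0.2592595 ]), 'torque': array([ 0.02846848, -0.04633566, -0.02488194]), 'gripper_width': 91.59755690596731}
```

View pics/top0b.png

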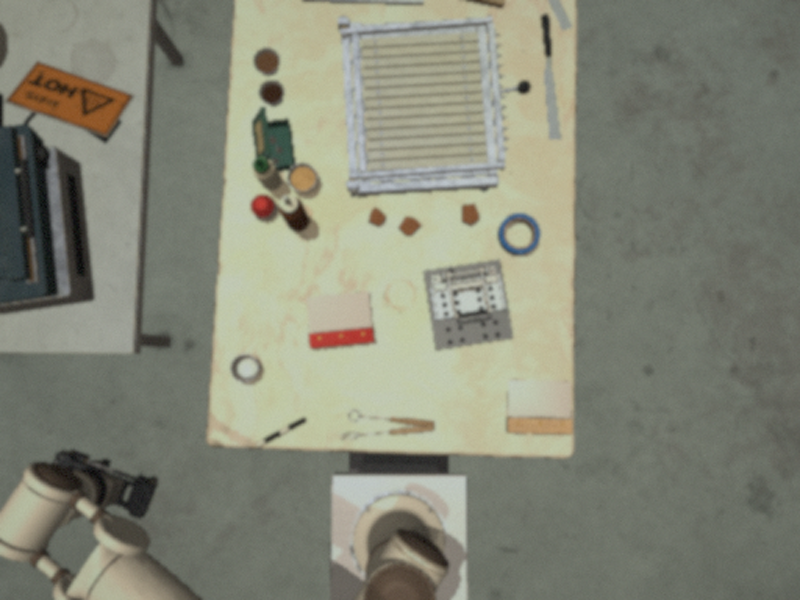

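View pics/scene0b.png

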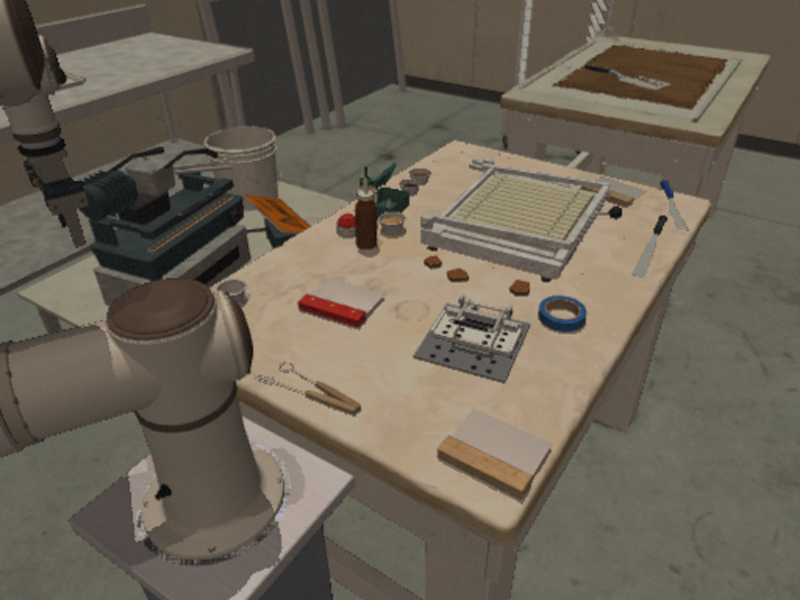

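The top view shows the red scraper around (341,320), grip toward the robot, and the rack around (468,305) with its board front toward the robot. The clip is at about (468,300). I'll take rough positions from these.

```bash
python3 - <<'E'
from h import *
np.set_printoptions(suppress=True,precision=1)
s=.64
C=cloud('top0')
for n,(u,v),z in [('rackBL',(436,349),6),('rackBR',(512,338),6),('rackTL',(424,270),6),('rackTR',(499,261),6),('redFL',(310,348),23),('redFR',(375,341),23),('redBL',(307,331),23),('redBR',(374,325),23),('bladeTL',(309,294),12),('bladeTR',(371,290),12),('tape',(519,234),24),('cup',(247,369),33)]:
    print(n,px('top0',u*s,v*s,z),px('top0',u*s,v*s))
c=manip.calibration('wrist');R=cv2.Rodrigues(c['rvec'])[0]
st=manip.read_state();Rt=cv2.Rodrigues(st['tcp_rot'])[0]
pos=-R.T@c['tvec'].ravel()
print(Rt,'cam in tool',Rt.T@(pos-st['ee_pos']),Rt.T@R.T, c['camera_matrix'])
E
```

```text
rackBL [445.7 -86.9   6. ] [445.9 -87.4  -1.9]
rackBR [ 473.3 -270.4    6. ] [ 473.5 -270.9    3.3]
rackTL [637.4 -57.5   6. ] [637.3 -57.4   6.8]
rackTR [ 661.1 -240.6    6. ] [ 660.8 -240.3    7.9]
redFL [445.7 213.2  23. ] [446.2 216.2   2.3]
redFR [463.3  59.3  23. ] [464.   60.    4.6]
redBL [486.  221.2  23. ] [487.3 224.7  -1. ]
redBR [501.4  62.1  23. ] [502.8  62.9   0.9]
bladeTL [575.9 219.9  12. ] [577.1 221.5   1.1]
bladeTR [586.7  70.7  12. ] [587.3  70.9   7. ]
tape [ 724.6 -286.8   24. ] [ 729.9 -291.7   -0.2]
cup [395.4 358.2  33. ] [395.1 365.4   3.5]
[[-0.9  0.3 -0. ]
 [ 0.3  0.9 -0. ]
 [ 0.  -0.  -1. ]] cam in tool [84.1 -0.9 20.3] [[ 0.  -1.  -0.3]
 [ 1.   0.  -0. ]
 [ 0.  -0.3  1. ]] [[327.7   0.  259.5]
 [  0.  327.7 199.7]
 [  0.    0.    1. ]]
```

```bash
python3 -m inch '0 0 0 10.3 0.4; 0 0 0 10.3 0.4; 0 0 0 10.3 0.4; 0 0 0 10.3 0.4; 0 0 0 10.3 0.4; 0 0 0 10.3 0.4'; cat >> h.py <<'E'
def delta(target,ang=None):
    "tool-frame shift (m) from current to world TCP target; yaw so that tool y points at ang deg"
    st=manip.read_state();Rt=cv2.Rodrigues(st['tcp_rot'])[0]
    d=Rt.T@(np.array(target,float)-st['ee_pos'])/1000
    a=np.degrees(np.arctan2(Rt[1,1],Rt[0,1]))
    print('t',round(float(st['time']),2),'tcp',st['ee_pos'].round(1),'F',st['contact_force'].round(1),'w',round(float(st['gripper_width']),1),'y-ang',round(float(a),2),'tilt',Rt[:,2].round(4))
    print('shift',d.round(4),'yaw',None if ang is None else round(float(a-ang),2))
E
python3 -c "
from h import *
delta([545,-150,400],8.6)"
```

```text
time: 0.85
ee_pos: [191.6, 542.0, 404.1]
tcp_rot: [2.053, 2.378, -0.002]
contact_force: [-0.9, -0.2, -0.5]
gripper_width: 37.3
t 0.85 tcp [191.6 542.  404.1] F [-0.9 -0.2 -0.5] w 37.3 y-ang 8.39 tilt [-6.e-04 -1.e-03 -1.e+00]
shift [-0.7361  0.2487  0.0046] yaw -0.21
```

```bash
python3 -m inch '-0.049 0.0166 0 0 0.4;-0.049 0.0166 0 0 0.4;-0.049 0.0166 0 0 0.4;-0.049 0.0166 0 0 0.4;-0.049 0.0166 0 0 0.4;-0.049 0.0166 0 0 0.4;-0.049 0.0166 0 0 0.4;-0.049 0.0166 0 0 0.4;-0.049 0.0166 0 0 0.4;-0.049 0.0166 0 0 0.4;-0.049 0.0166 0 0 0.4;-0.049 0.0166 0 0 0.4;-0.049 0.0166 0 0 0.4;-0.049 0.0166 0 0 0.4;-0.049 0.0166 0 0 0.4; 0 0 0 0 0.4; 0 0 0 0 0.4; 0 0 0 0 0.4'; python3 -c "
from h import *
snap('wrist','w1')
delta([545,-150,400],8.6)
a=cv2.imread('pics/w1.png');cv2.imwrite('pics/w1b.png',cv2.resize(a,(800,600),interpolation=cv2.INTER_CUBIC))"
```

```text
time: 3.1
ee_pos: [549.0, -145.3, 404.7]
tcp_rot: [-2.044, -2.385, -0.0]
contact_force: [-0.4, 0.3, -0.1]
gripper_width: 36.6
t 3.15 tcp [ 549.  -145.4  404.8] F [ 0.4 -1.   0.2] w 36.7 y-ang 8.81 tilt [-1.e-04  1.e-04 -1.e+00]
shift [-0.004  -0.0047  0.0048] yaw 0.21
```

View pics/w1b.png

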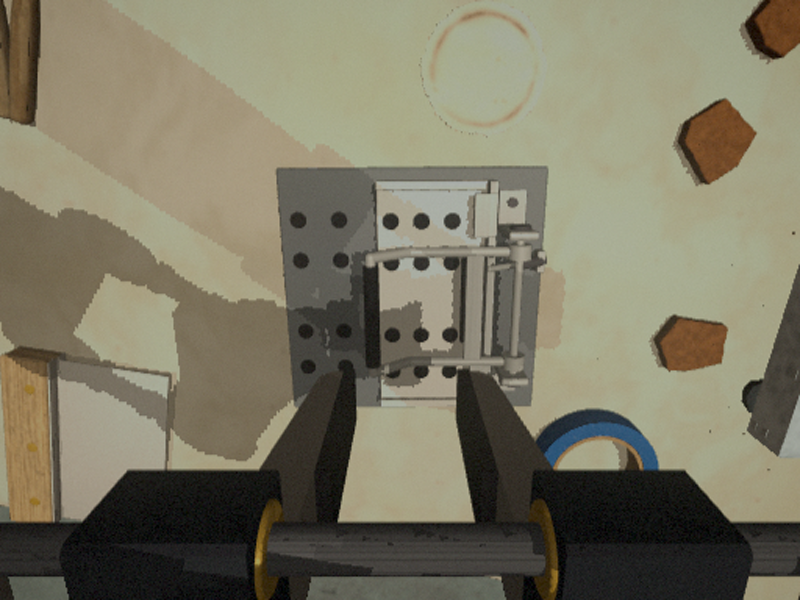

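The rack fills the middle of the picture. Board corners are at (277,168), (548,167), (293,405) and (533,406). The bar is at about (373,316) between its arms, and the clip is shut.

```bash
python3 - <<'E'
from h import *
np.set_printoptions(suppress=True,precision=1)
from scipy.optimize import least_squares
pts=[((277,168),(-70,95,6)),((548,167),(125,95,6)),((293,405),(-70,-95,6)),((533,406),(125,-95,6))]
W=np.array([px('w1',u*.64,v*.64,6)[:2] for (u,v),_ in pts]);M=np.array([p[1][:2] for p in pts],float)
def T(p,m):
    c,s=np.cos(p[2]),np.sin(p[2]);return np.stack([p[0]+c*m[:,0]-s*m[:,1],p[1]+s*m[:,0]+c*m[:,1]],1)
r=least_squares(lambda p:(T(p,M)-W).ravel(),[527,-168,.15])
print(r.x,np.degrees(r.x[2]),r.fun)
L=T(r.x,np.array([[0,0],[0,35],[0,-35],[80,0],[100,49],[100,-49.]]))
print(L)
Z=[60,60,60,29.5,52,52]
print(proj('w1',np.c_[L,Z])/.64)
print(px('w1',373*.64,316*.64,60),px('w1',373*.64,290*.64,60),px('w1',373*.64,290*.64))
a=load('w1')['im'][95:265,160:360,::-1];cv2.imwrite('pics/w1c.png',cv2.resize(a,None,fx=3.5,fy=3.5,interpolation=cv2.INTER_CUBIC))
E
```

```text
[ 529.2 -168.4    0.2] 9.011828087703876 [-1.   1.1  1.3  1.3  0.8 -1.8 -1.  -0.6]
[[ 529.2 -168.4]
 [ 523.7 -133.8]
 [ 534.7 -203. ]
 [ 608.2 -155.9]
 [ 620.3 -104.3]
 [ 635.6 -201.1]]
[[372.4 316.3]
 [371.2 264.5]
 [373.5 365. ]
 [485.9 303.2]
 [525.1 240.4]
 [516.  378.6]]
[ 529.6 -168.1   60. ] [ 527.1 -150.4   60. ] [ 527.2 -149.6   63.1]
```

View pics/w1c.png

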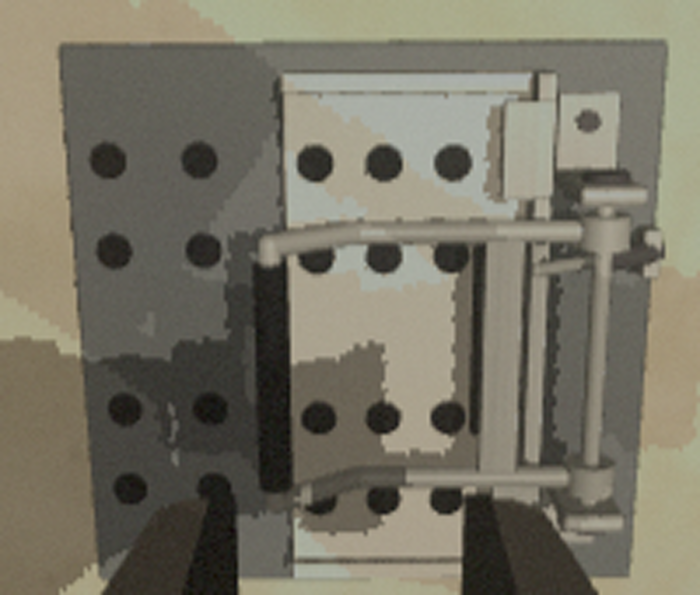

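```bash
python3 - <<'E'
from h import *
np.set_printoptions(suppress=True,precision=2)
from scipy.optimize import least_squares
o=np.array([160,95])
P=[((58,45),(-70,95,6)),((667,40),(125,95,6)),((102,577),(-70,-95,6)),((630,577),(125,-95,6)),((271,250),(0,40,60)),((277,500),(0,-40,60))]
E=[((284,110),(2,16.5)),((293,540),(2,16.5)),((80,300),(-70,6)),((649,300),(125,6)),((600,350),(100,40)),((596,440),(100,40)),((272,300),(0,60)),((276,450),(0,60))]
def loc(w,p):
    c,s=np.cos(p[2]),np.sin(p[2]);d=w[:2]-p[:2];return np.array([c*d[0]+s*d[1],-s*d[0]+c*d[1]])
pw=[(px('w1',*(np.array(u)/3.5+o),m[2]),m) for u,m in P]
ew=[(px('w1',*(np.array(u)/3.5+o),m[1]),m) for u,m in E]
f=lambda p:np.r_[np.concatenate([loc(w,p)-m[:2] for w,m in pw]),[loc(w,p)[0]-m[0] for w,m in ew]]
r=least_squares(f,[529,-168,.15],loss='soft_l1');print(r.x,np.degrees(r.x[2]),f(r.x))
E
```

```text
[ 529.4  -168.97    0.16] 9.27503672819202 [ 0.27 -0.65 -1.35 -0.58  0.98  1.84 -0.87  0.48 -0.02 -1.47 -0.31  0.69
  0.2  -0.2   0.9  -1.17  0.57  1.   -0.13 -0.19]
```

```bash
cat >> h.py <<'E'
RO=np.array([529.4,-168.7,0]);RY=9.2
def rack(x,y,z):
    c,s=np.cos(np.radians(RY)),np.sin(np.radians(RY));return RO+[c*x-s*y,s*x+c*y,z]
def torack(p):
    c,s=np.cos(np.radians(RY)),np.sin(np.radians(RY));d=np.array(p)-RO;return np.array([c*d[0]+s*d[1],-s*d[0]+c*d[1],d[2]])
E
python3 -c "
from h import *
delta(rack(0,0,231),9.2)"
```

```text
t 3.15 tcp [ 549.  -145.4  404.8] F [ 0.4 -1.   0.2] w 36.7 y-ang 8.81 tilt [-1.e-04  1.e-04 -1.e+00]
shift [-0.0201 -0.0229  0.1738] yaw -0.39
```

```bash
python3 -m inch '-0.010 -0.0115 0.02 -0.4 0.4;-0.010 -0.0115 0.03 0 0.4;0 0 0.03 0 0.4;0 0 0.03 0 0.4;0 0 0.03 0 0.4;0 0 0.02 0 0.4;0 0 0.014 0 0.4;0 0 0 0 0.4;0 0 0 0 0.4'; python3 -c "
from h import *
snap('wrist','w2')
delta(rack(0,0,231),9.2)
a=cv2.imread('pics/w2.png');cv2.imwrite('pics/w2b.png',cv2.resize(a,(800,600),interpolation=cv2.INTER_CUBIC))"
```

```text
time: 4.28
ee_pos: [530.2, -170.0, 231.8]
tcp_rot: [2.036, 2.39, 0.001]
contact_force: [0.3, -0.9, 0.1]
gripper_width: 36.7
t 4.33 tcp [ 530.2 -170.   231.9] F [ 0.2 -0.1 -0. ] w 36.7 y-ang 9.14 tilt [ 0.0018 -0.0011 -1.    ]
shift [ 0.0015 -0.0006  0.0009] yaw -0.06
```

View pics/w2b.png

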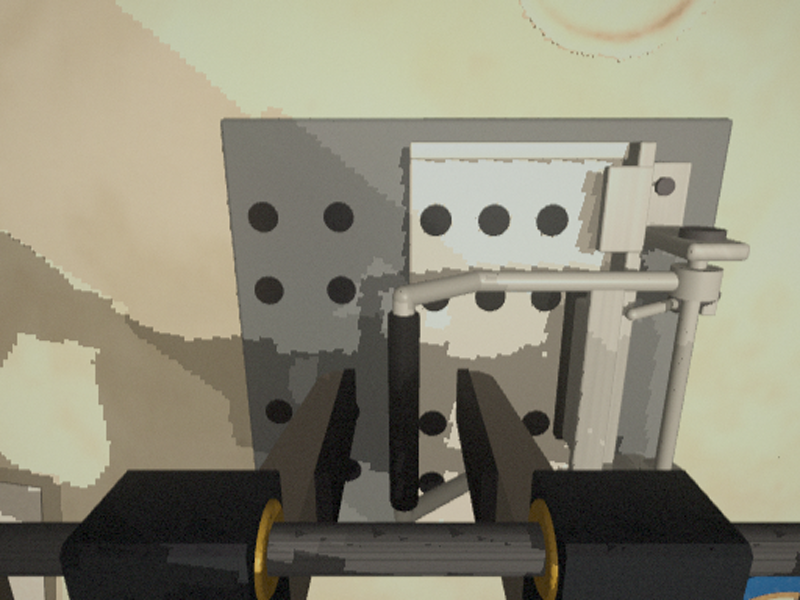

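Fingers straddle the bar: bar x≈404, finger pads at 350 and 465, lined up. I'll pinch it and follow the arc.

```bash
python3 -m inch '0 0 0 0 0;0 0 0 0 0;0 0 0 0 0;0 0 0 0 0'; python3 - <<'E'
from h import *
delta(rack(0,0,231),9.2)
th=np.array([0,.1,.2,.3,.4,.5,.6,.7,.8,.9,1,1.1,1.2,1.3,1.4,1.5,1.6,1.7,1.75])
x=-100*np.cos(th)+20*np.sin(th);z=20*np.cos(th)+100*np.sin(th)
print(';'.join(f'0 {a:.4f} {-b:.4f} 0 0' for a,b in zip(np.diff(x)/1000,np.diff(z)/1000)))
E
```

```text
time: 4.82
ee_pos: [529.8, -170.0, 230.9]
tcp_rot: [2.037, 2.391, -0.0]
contact_force: [-0.3, -0.9, 0.4]
gripper_width: 8.9
t 4.83 tcp [ 529.8 -170.   230.9] F [-0.3 -0.9  0.4] w 8.9 y-ang 9.13 tilt [ 1.e-04 -1.e-04 -1.e+00]
shift [ 0.0013 -0.0001 -0.0001] yaw -0.07
0 0.0025 -0.0099 0 0;0 0.0035 -0.0096 0 0;0 0.0044 -0.0092 0 0;0 0.0053 -0.0087 0 0;0 0.0061 -0.0081 0 0;0 0.0069 -0.0075 0 0;0 0.0076 -0.0067 0 0;0 0.0083 -0.0060 0 0;0 0.0088 -0.0051 0 0;0 0.0093 -0.0042 0 0;0 0.0097 -0.0032 0 0;0 0.0099 -0.0023 0 0;0 0.0101 -0.0013 0 0;0 0.0102 -0.0002 0 0;0 0.0102 0.0008 0 0;0 0.0100 0.0018 0 0;0 0.0098 0.0028 0 0;0 0.0048 0.0018 0 0
```

```bash
python3 -m inch '0 0.0025 -0.0099 0 0;0 0.0035 -0.0096 0 0;0 0.0044 -0.0092 0 0;0 0.0053 -0.0087 0 0;0 0.0061 -0.0081 0 0;0 0.0069 -0.0075 0 0;0 0.0076 -0.0067 0 0;0 0 0 0 0'; python3 -c "
from h import *
delta(rack(0,0,231),9.2);print(torack(manip.read_state()['ee_pos']))"
```

```text
time: 5.82
ee_pos: [565.5, -164.2, 292.7]
tcp_rot: [-2.035, -2.39, 0.004]
contact_force: [-10.6, -1.1, 9.5]
gripper_width: 8.6
t 5.83 tcp [ 565.5 -164.2  292.7] F [-10.6  -1.1   9.5] w 8.6 y-ang 9.17 tilt [-3.2e-03 -4.0e-04 -1.0e+00]
shift [ 0.0013 -0.0361  0.0618] yaw -0.03
[ 36.33576552  -1.33024979 292.71640926]
```

```bash
python3 -m inch '0 0.0065 -0.0068 0 0;0 0.0082 -0.0055 0 0;0 0.0093 -0.0042 0 0;0 0.0097 -0.0032 0 0;0 0.0099 -0.0023 0 0;0 0 0 0 0'; python3 -c "
from h import *
delta(rack(0,0,231),9.2);print(torack(manip.read_state()['ee_pos']))"
```

```text
time: 6.58
ee_pos: [609.8, -157.0, 313.6]
tcp_rot: [2.035, 2.39, 0.003]
contact_force: [-0.8, 0.8, 6.2]
gripper_width: 9.0
t 6.58 tcp [ 609.8 -157.   313.6] F [-0.8  0.8  6.2] w 9.0 y-ang 9.16 tilt [ 3.e-03 -4.e-04 -1.e+00]
shift [ 0.0013 -0.0815  0.0823] yaw -0.04
[ 81.28415638  -1.2919728  313.55174847]
```

```bash
python3 -m inch '0 0.0101 -0.0023 0 0;0 0.0102 -0.0005 0 0;0 0.0102 0.0008 0 0;0 0.0100 0.0018 0 0;0 0.0098 0.0028 0 0;0 0 0 0 0;0 0 0 0 0'; python3 -c "
from h import *
delta(rack(0,0,231),9.2);print(torack(manip.read_state()['ee_pos']))"
```

```text
time: 7.45
ee_pos: [658.3, -149.3, 309.5]
tcp_rot: [-2.038, -2.391, 0.0]
contact_force: [0.6, -1.2, -1.4]
gripper_width: 9.3
t 7.45 tcp [ 658.3 -149.3  309.5] F [ 0.6 -1.2 -1.4] w 9.3 y-ang 9.13 tilt [-1.e-04  1.e-04 -1.e+00]
shift [ 0.0013 -0.1303  0.0785] yaw -0.07
[130.31130047  -1.43979446 309.51392483]
```

```bash
python3 -m inch '0 0 0 0 0.4;0 0 0 0 0.4;0 0 -0.02 0 0.4;0 0 -0.03 0 0.4;0 0 -0.02 0 0.4;0 0 0 0 0.4'; python3 -c "
from h import *
delta([510,125,400],7);print(torack(manip.read_state()['ee_pos']))
snap('scene','s2')
a=cv2.imread('pics/s2.png')[170:270,230:370];cv2.imwrite('pics/s2b.png',cv2.resize(a,None,fx=5,fy=5,interpolation=cv2.INTER_CUBIC))"
```

```text
time: 8.2
ee_pos: [658.7, -149.4, 383.1]
tcp_rot: [2.034, 2.388, 0.002]
contact_force: [-0.5, 0.5, -0.3]
gripper_width: 36.7
t 8.2 tcp [ 658.7 -149.4  383.1] F [-0.5  0.5 -0.3] w 36.7 y-ang 9.13 tilt [ 0.0047 -0.002  -1.    ]
shift [ 0.2945 -0.1032 -0.0182] yaw 2.13
[130.76198278  -1.64895035 383.05510201]
```

View pics/s2b.png

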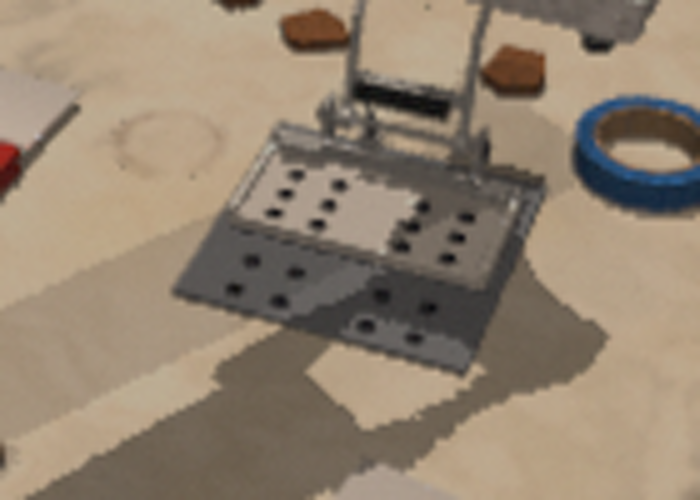

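The clip stands open and the rubber foot is clear of the deck (about (400,97) in the crop). Now I'll go over the scraper.

```bash
python3 -m inch '0.04 -0.014 -0.003 1 0.7;0.04 -0.015 -0.003 1 0.7;0.04 -0.015 -0.003 0 0.7;0.04 -0.015 -0.003 0 0.7;0.04 -0.015 -0.003 0 0.7;0.04 -0.014 -0.003 0 0.7;0.04 -0.014 0 0 0.7;0.014 0 0 0 0.7;0 0 0 0 0.7;0 0 0 0 0.7'; python3 -c "
from h import *
snap('wrist','w3')
delta([510,115,400],7)
a=cv2.imread('pics/w3.png');cv2.imwrite('pics/w3b.png',cv2.resize(a,(800,600),interpolation=cv2.INTER_CUBIC))"
```

```text
time: 9.5
ee_pos: [519.1, 127.8, 397.4]
tcp_rot: [-2.08, -2.354, 0.001]
contact_force: [-0.3, 0.3, -0.5]
gripper_width: 64.4
t 9.55 tcp [519.2 127.7 397.5] F [ 0.  -0.2  0.7] w 64.5 y-ang 7.05 tilt [-4.e-04 -4.e-04 -1.e+00]
shift [-0.0115 -0.0107 -0.0025] yaw 0.05
```

View pics/w3b.png

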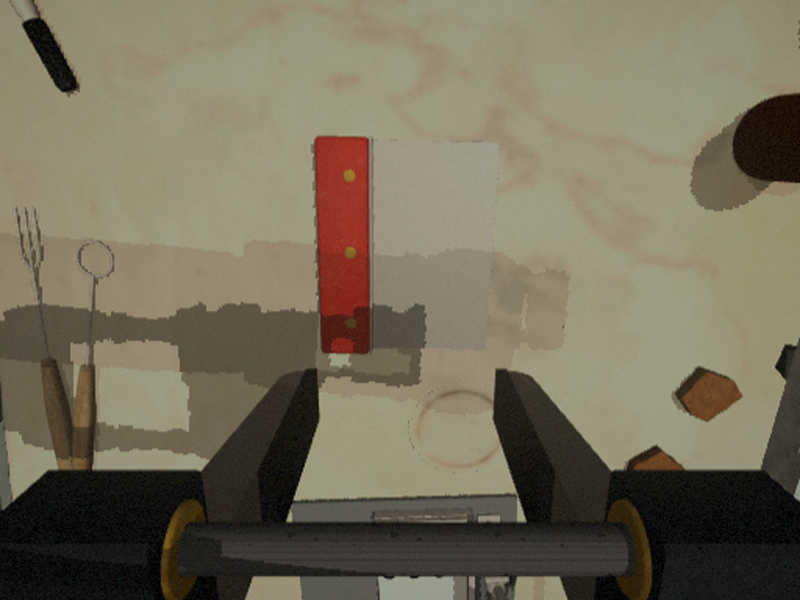

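```bash
python3 -c "
from h import *
a=cv2.imread('pics/w3.png')[80:235,190:330];cv2.imwrite('pics/w3c.png',cv2.resize(a,None,fx=3.8,fy=3.8,interpolation=cv2.INTER_CUBIC))"
```

```text
(no output)
```

View pics/w3c.png

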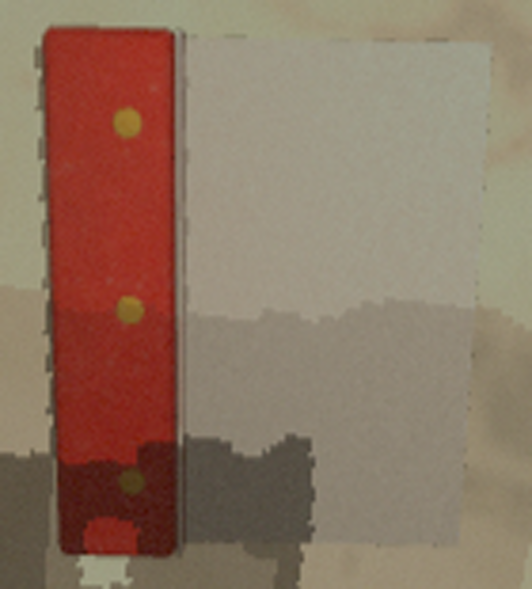

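```bash
python3 - <<'E'
from h import *
np.set_printoptions(suppress=True,precision=2)
from scipy.optimize import least_squares
P=[((46,28),(62,-77,23)),((178,28),(26,-77,23)),((60,555),(62,77,23)),((176,555),(26,77,23)),((491,42),(-62,-75,12)),((460,546),(-62,75,12))]
pw=[(px('w3',u/3.8+190,v/3.8+80,m[2]),m) for (u,v),m in P]
def loc(w,p):
    c,s=np.cos(p[2]),np.sin(p[2]);d=w[:2]-p[:2];return np.array([c*d[0]+s*d[1],-s*d[0]+c*d[1]])
f=lambda p:np.concatenate([loc(w,p)-m[:2] for w,m in pw])
r=least_squares(f,[510,140,np.pi+.12],loss='soft_l1')
p=r.x;print(p,np.degrees(p[2])-180,f(p))
c,s=np.cos(p[2]),np.sin(p[2]);g=[p[0]+44*c,p[1]+44*s]
print('grip',g)
delta([*g,204.5],np.degrees(p[2])-180)
E
```

```text
[516.79 144.51   3.24] 5.9055301330976135 [-0.72  1.19 -0.23  0.45 -0.3  -0.58  0.31 -1.34  1.45 -0.   -0.03  0.13]
grip [np.float64(473.0262752273255), np.float64(139.98614219126688)]
t 9.55 tcp [519.2 127.7 397.5] F [ 0.  -0.2  0.7] w 64.5 y-ang 7.05 tilt [-0. -0. -1.]
shift [ 0.02 -0.04  0.19] yaw 1.15
```

```bash
python3 -c "
from h import *
delta([473.0,140,206],5.9)
st=manip.read_state();R=cv2.Rodrigues(st['tcp_rot'])[0];print(np.round(R.T@([473-519.2,140-127.7,206-397.5]),1))"
```

```text
t 9.55 tcp [519.2 127.7 397.5] F [ 0.  -0.2  0.7] w 64.5 y-ang 7.05 tilt [-4.e-04 -4.e-04 -1.e+00]
shift [ 0.0179 -0.0442  0.1915] yaw 1.15
[ 17.9 -44.3 191.5]
```

```bash
python3 -m inch '0.009 -0.022 0.02 0 0.7;0.009 -0.022 0.04 1.1 0.7;0 0 0.04 0 0.7;0 0 0.04 0 0.7;0 0 0.03 0 0.7;0 0 0.012 0 0.7;0 0 0.006 0 0.7;0 0 0 0 0.7;0 0 0 0 0.7'; python3 -c "
from h import *
snap('wrist','w4')
delta([473,140,205],5.9)
a=cv2.imread('pics/w4.png');cv2.imwrite('pics/w4b.png',cv2.resize(a,(800,600),interpolation=cv2.INTER_CUBIC))"
```

```text
time: 10.68
ee_pos: [473.4, 141.2, 210.9]
tcp_rot: [2.1, 2.334, 0.002]
contact_force: [0.2, 0.4, -0.3]
gripper_width: 64.6
t 10.72 tcp [473.3 141.2 210.9] F [-0.7 -0.8 -0.2] w 64.4 y-ang 6.03 tilt [ 2.1e-03  1.0e-04 -1.0e+00]
shift [-0.0012 -0.0004  0.0059] yaw 0.13
```

View pics/w4b.png

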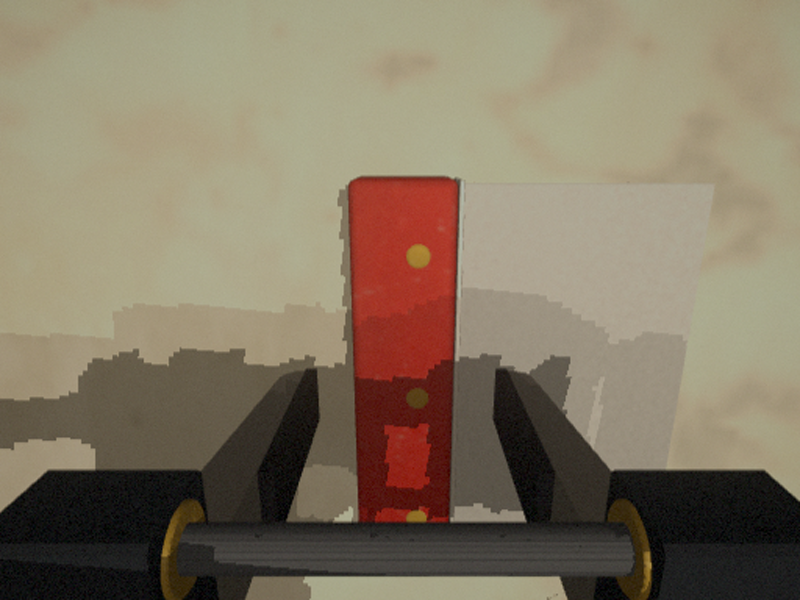

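```bash
python3 -m inch '0 0 0.006 0 0.7;0 0 0 0 0.7;0 0 0 0 0.7;0 0 0 0 0;0 0 0 0 0;0 0 0 0 0;0 0 0 0 0;0 0 0 0 0'; python3 -c "
from h import *
delta([473,140,205],5.9)"
```

```text
time: 11.72
ee_pos: [472.7, 141.2, 203.8]
tcp_rot: [2.101, 2.335, 0.0]
contact_force: [-0.7, -0.2, 0.1]
gripper_width: 35.5
t 11.72 tcp [472.7 141.2 203.8] F [-0.7 -0.2  0.1] w 35.5 y-ang 6.03 tilt [ 1.e-04 -0.e+00 -1.e+00]
shift [-0.0012  0.0001 -0.0012] yaw 0.13
```

```bash
python3 -m inch '0 0 -0.01 0 0;0 0 -0.02 0 0;0 0 -0.03 0 0;0 0 -0.03 0 0;0 0 0 0 0;0 0 0 0 0'; python3 -c "
from h import *
delta(rack(-60,1.2,294),9.2)
snap('wrist','w5')
a=cv2.imread('pics/w5.png');cv2.imwrite('pics/w5b.png',cv2.resize(a,(800,600),interpolation=cv2.INTER_CUBIC))"
```

```text
time: 12.48
ee_pos: [472.1, 141.2, 292.7]
tcp_rot: [-2.101, -2.334, 0.002]
contact_force: [-0.0, 0.2, -2.6]
gripper_width: 35.7
t 12.47 tcp [472.1 141.2 292.7] F [-0.   0.2 -2.6] w 35.7 y-ang 6.03 tilt [-1.7e-03 -1.0e-04 -1.0e+00]
shift [-0.3163 -0.0356 -0.0012] yaw -3.17
```

View pics/w5b.png

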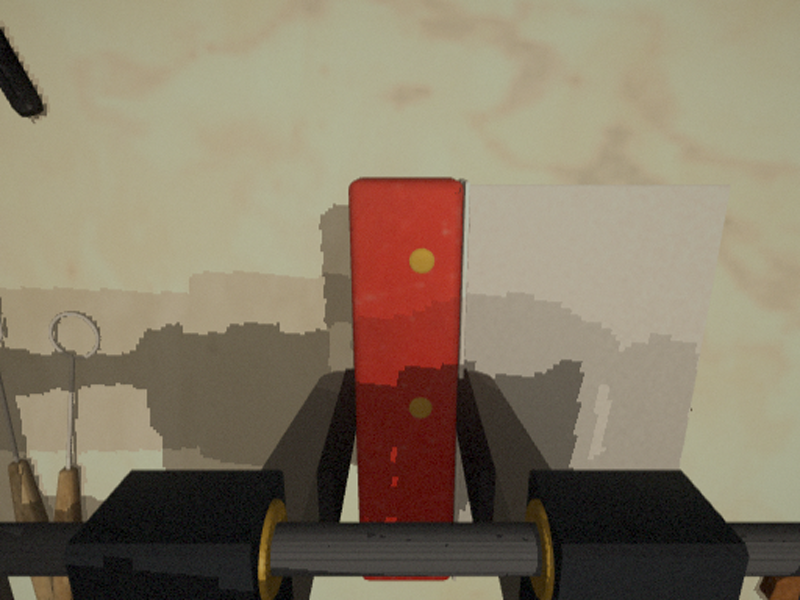

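Scraper is held and lifted. The grip top end is at (350–465,180) and the blade's far corner at (726,185). I'll check for blade sag and offset in the tool frame.

```bash
cat >> h.py <<'E'
def toolfit(fn,blade,grip,corner,st=None):
    "blade/grip: pixel boxes (512 img) u0,u1,v0,v1; heights in tool frame via plane fit"
    st=st or manip.read_state();R=cv2.Rodrigues(st['tcp_rot'])[0];C=cloud(fn)
    for n,(a,b,c,d) in (('blade',blade),('grip',grip)):
        Q=(C[c:d,a:b].reshape(-1,3)-st['ee_pos'])@R
        A=np.c_[Q[:,:2]-Q[:,:2].mean(0),np.ones(len(Q))];s=np.linalg.lstsq(A,Q[:,2],rcond=None)[0]
        print(n,'slope x,y',s[:2].round(3),'z',s[2].round(1),'at',Q[:,:2].mean(0).round(0),'sd',(Q[:,2]-A@s).std().round(2))
    for (u,v),zt in corner:
        w=px(fn,u,v,st['ee_pos'][2]-zt);print((u,v),((w-st['ee_pos'])@R).round(1))
E
python3 - <<'E'
from h import *
k=.64
toolfit('w5',(305,430,125,190),(230,260,125,220),[((352*k,180*k),181),((463*k,180*k),181),((726*k,185*k),191.8)])
E
```

```text
blade slope x,y [-0.125  0.067] z 191.2 at [54. 56.] sd 8.75
grip slope x,y [-0.115 -0.241] z 180.1 at [48. -8.] sd 10.24
(225.28, 115.2) [ 75.5 -16.9 181.1]
(296.32, 115.2) [ 75.5  17.  181. ]
(464.64, 118.4) [ 73.5 103.9 191.5]
```

```bash
python3 - <<'E'
from h import *
for fn in('w4','w5'):
    a=cv2.imread(f'pics/{fn}.png')[105:215,390:480];cv2.imwrite(f'pics/{fn}c.png',cv2.resize(a,None,fx=5,fy=5,interpolation=cv2.INTER_CUBIC))
cv2.imwrite('pics/w45.png',np.hstack([cv2.imread('pics/w4c.png')[:,:400],cv2.imread('pics/w5c.png')[:,50:]]))
E
```

```text
(no output)
```

View pics/w45.png

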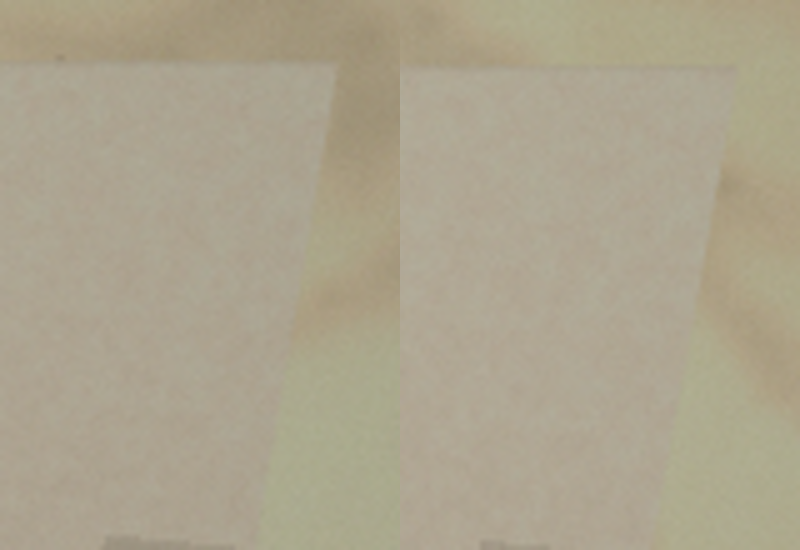

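```bash
python3 - <<'E'
from h import *
for fn,uv,h,tcp in(('w4',(457.4,117.4),13,(473.3,141.2,210.9)),('w5',(467.6,118.2),292.7-203.8+13,(472.1,141.2,292.7))):
    for dz in (0,-2,-4):
        w=px(fn,*uv,h+dz);d=w-tcp;a=np.radians(6.03)
        print(fn,dz,'y',round(d[0]*np.cos(a)+d[1]*np.sin(a),1),'x',round(-d[0]*np.sin(a)+d[1]*np.cos(a),1))
E
```

```text
w4 0 y 103.8 x 73.6
w4 -2 y 105.0 x 73.5
w4 -4 y 106.2 x 73.4
w5 0 y 103.9 x 73.6
w5 -2 y 105.1 x 73.5
w5 -4 y 106.4 x 73.4
```

No sag: blade corner reads the same before and after the lift. Moving to the front of the rack.

```bash
python3 -m inch '-0.02 -0.003 0 -0.5 0;-0.035 -0.003 0 -0.5 0;-0.035 -0.003 0 -0.6 0;-0.035 -0.003 0 -0.5 0;-0.035 -0.003 0 -0.5 0;-0.035 -0.003 0 -0.5 0;-0.035 -0.003 0 0 0;-0.035 -0.003 0 0 0;-0.035 -0.003 0 0 0;-0.010 0 0 0 0;0 0 0 0 0;0 0 0 0 0'; python3 -c "
from h import *
delta(rack(-60,1.4,294),9.2)
print(torack(manip.read_state()['ee_pos']))"
```

```text
time: 14.02
ee_pos: [489.2, -168.3, 293.2]
tcp_rot: [-2.035, -2.391, -0.0]
contact_force: [0.3, 0.8, -1.6]
gripper_width: 35.7
t 14.03 tcp [ 489.2 -168.3  293.2] F [ 0.3  0.8 -1.6] w 35.7 y-ang 9.19 tilt [-0.0012  0.0012 -1.    ]
shift [-0.0054 -0.0204 -0.0008] yaw -0.01
[-39.57828045   6.81723817 293.15857576]
```

```bash
python3 -m inch '-0.0055 -0.0205 0 0 0;0 0 0.025 0 0;0 0 0.03 0 0;0 0 0 0 0;0 0 0 0 0'; python3 -c "
from h import *
delta(rack(-60,1.4,209.8),9.2)
print(torack(manip.read_state()['ee_pos']))
snap('wrist','w6')
a=cv2.imread('pics/w6.png');cv2.imwrite('pics/w6b.png',cv2.resize(a,(800,600),interpolation=cv2.INTER_CUBIC))"
```

```text
time: 14.65
ee_pos: [470.5, -177.7, 239.7]
tcp_rot: [2.036, 2.391, 0.0]
contact_force: [0.6, -0.3, -2.3]
gripper_width: 35.7
t 14.65 tcp [ 470.5 -177.7  239.7] F [ 0.6 -0.3 -2.3] w 35.7 y-ang 9.18 tilt [ 1.e-03 -6.e-04 -1.e+00]
shift [ 0.0009 -0.0004  0.0299] yaw -0.02
[-59.59924483   0.48595313 239.74835024]
```

View pics/w6b.png

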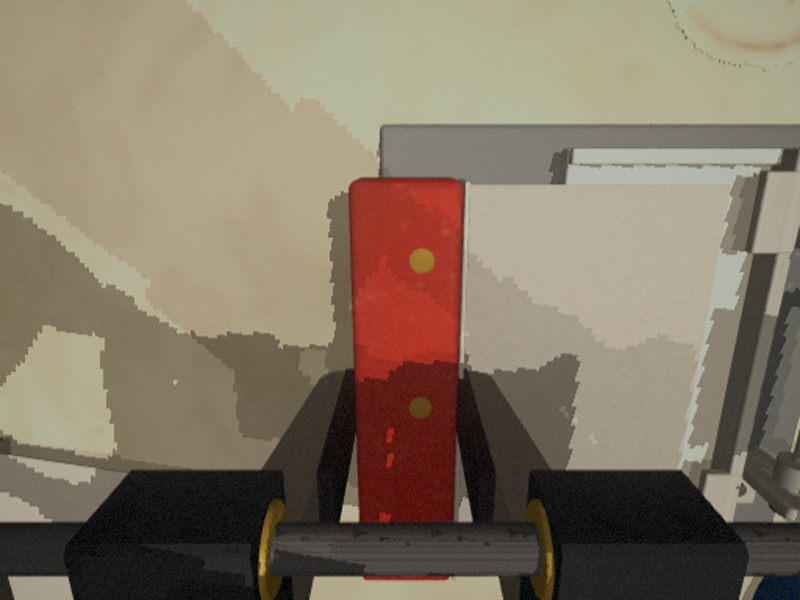

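```bash
python3 - <<'E'
from h import *
np.set_printoptions(suppress=True,precision=1)
a=cv2.imread('pics/w6.png')[70:215,340:512];cv2.imwrite('pics/w6c.png',cv2.resize(a,None,fx=4,fy=4,interpolation=cv2.INTER_CUBIC))
k=.64
for n,u,v,z in [('board y95',400,126,6),('board y95',700,126,6),('board -70 corner',380,126,6),('rib inner80',600,163,22),('rib inner80',740,163,22),('lip TL 70,78',765,172,27),('lip BL 70,48',752,250,27)]:
    print(n,torack(px('w6',u*k,v*k,z)))
E
```

```text
board y95 [-62.5  94.    6. ]
board y95 [55.2 94.   6. ]
board -70 corner [-70.3  94.    6. ]
rib inner80 [11.7 80.3 22. ]
rib inner80 [63.5 80.3 22. ]
lip TL 70,78 [70.  77.3 27. ]
lip BL 70,48 [71.  48.7 27. ]
```

View pics/w6c.png

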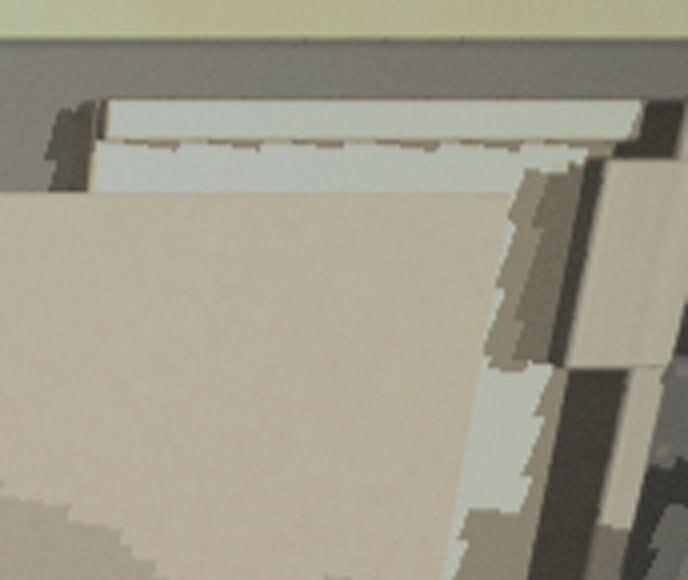

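```bash
python3 -m inch '0.0009 0 0.012 0 0;0 0 0.010 0 0;0 0 0.005 0 0;0 0 0 0 0;0 0 0 0 0'; python3 -c "
from h import *
delta(rack(-40,1.4,211.3),9.2)
print(torack(manip.read_state()['ee_pos']))"
```

```text
time: 15.32
ee_pos: [470.0, -177.3, 212.0]
tcp_rot: [2.037, 2.391, 0.0]
contact_force: [0.1, 0.2, -2.3]
gripper_width: 35.3
t 15.32 tcp [ 470.  -177.3  212. ] F [ 0.1  0.2 -2.3] w 35.3 y-ang 9.13 tilt [ 3.e-04 -2.e-04 -1.e+00]
shift [0.0004 0.02   0.0007] yaw -0.07
[-59.96520644   0.9808065  211.96567108]
```

```bash
python3 -m inch '0.0004 0.005 0.0005 0 0;0 0.008 0 0 0;0 0.008 0 0 0;0 0.006 0 0 0;0 0 0 0 0;0 0 0 0 0'; python3 -c "
from h import *
delta(rack(-26,1.4,211.3),9.2)
print(torack(manip.read_state()['ee_pos']))
snap('wrist','w7')
a=cv2.imread('pics/w7.png');cv2.imwrite('pics/w7b.png',cv2.resize(a,(800,600),interpolation=cv2.INTER_CUBIC))"
```

```text
time: 16.08
ee_pos: [496.4, -172.5, 211.2]
tcp_rot: [-2.037, -2.391, 0.0]
contact_force: [-0.3, -0.3, -1.3]
gripper_width: 35.8
t 16.07 tcp [ 496.4 -172.5  211.2] F [-0.3 -0.3 -1.3] w 35.8 y-ang 9.14 tilt [-4.e-04  1.e-04 -1.e+00]
shift [-0.0001  0.0071 -0.0001] yaw -0.06
[-33.14953835   1.54528491 211.17773691]
```

View pics/w7b.png

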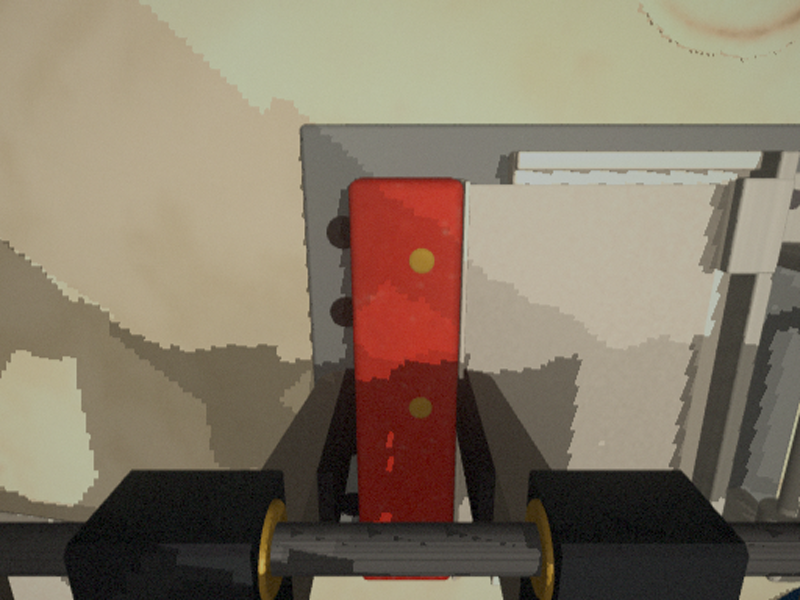

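```bash
python3 -m inch '0 0.003 0 0 0;0 0.002 0 0 0;0 0 0 0 0;0 0 0 0 0'; python3 -c "
from h import *
delta(rack(-26,1.4,210),9.2)
print(torack(manip.read_state()['ee_pos']))"; python3 -m inch '0 0.002 0 0 0;0 0 0 0 0;0 0 0 0 0';python3 -c "
from h import *
delta(rack(-26,1.4,210),9.2)
print(torack(manip.read_state()['ee_pos']))"
```

```text
time: 16.62
ee_pos: [501.4, -171.8, 211.3]
tcp_rot: [-2.038, -2.391, 0.0]
contact_force: [-0.3, -0.7, -1.6]
gripper_width: 35.5
t 16.62 tcp [ 501.4 -171.8  211.3] F [-0.3 -0.7 -1.6] w 35.5 y-ang 9.13 tilt [-1.e-04  0.e+00 -1.e+00]
shift [-0.      0.0021  0.0013] yaw -0.07
[-28.09585588   1.45028792 211.2777146 ]
time: 17.0
ee_pos: [503.4, -171.4, 211.3]
tcp_rot: [-2.038, -2.391, -0.0]
contact_force: [0.1, -0.4, -1.9]
gripper_width: 35.7
t 17.0 tcp [ 503.4 -171.4  211.3] F [ 0.1 -0.4 -1.9] w 35.7 y-ang 9.13 tilt [-0.  0. -1.]
shift [-0.0001  0.0001  0.0013] yaw -0.07
[-26.06512108   1.45822117 211.29168597]
```

No contact yet. I'll lower it slightly and continue in small steps.

```bash
for i in 1; do python3 -m inch '0 0.001 0.0005 0 0;0 0 0 0 0;0 0 0 0 0'; done; python3 -c "
from h import *
delta(rack(-26,1.4,210),9.2)"; python3 -m inch '0 0.001 0.0005 0 0;0 0 0 0 0;0 0 0 0 0';python3 -c "
from h import *
delta(rack(-26,1.4,210),9.2)
print(torack(manip.read_state()['ee_pos']))"
```

```text
time: 17.38
ee_pos: [504.0, -171.4, 210.6]
tcp_rot: [-2.037, -2.39, 0.002]
contact_force: [-5.4, -1.0, -0.2]
gripper_width: 35.6
t 17.38 tcp [ 504.  -171.4  210.6] F [-5.4 -1.  -0.2] w 35.6 y-ang 9.14 tilt [-0.0017  0.     -1.    ]
shift [-0.     -0.0005  0.0006] yaw -0.06
time: 17.75
ee_pos: [504.4, -171.3, 210.0]
tcp_rot: [-2.035, -2.389, 0.004]
contact_force: [-9.5, -3.2, 2.0]
gripper_width: 35.1
t 17.75 tcp [ 504.4 -171.3  210. ] F [-9.5 -3.2  2. ] w 35.1 y-ang 9.16 tilt [-4.e-03  1.e-04 -1.e+00]
shift [-0.     -0.0009 -0.    ] yaw -0.04
[-25.1018113    1.42691282 209.95374349]
```

```bash
python3 -m inch '0 0.001 0.0005 0 0;0 0 0 0 0;0 0 0 0 0';python3 -c "
from h import *
delta(rack(-26,1.4,210),9.2)
print(torack(manip.read_state()['ee_pos']))
snap('wrist','w8')
a=cv2.imread('pics/w8.png');cv2.imwrite('pics/w8b.png',cv2.resize(a,(800,600),interpolation=cv2.INTER_CUBIC))"
```

```text
time: 18.12
ee_pos: [504.9, -171.3, 209.8]
tcp_rot: [-2.033, -2.388, 0.006]
contact_force: [-14.5, -2.4, 8.0]
gripper_width: 36.0
t 18.12 tcp [ 504.9 -171.3  209.8] F [-14.5  -2.4   8. ] w 36.0 y-ang 9.18 tilt [-6.5e-03  2.0e-04 -1.0e+00]
shift [ 0.0001 -0.0014 -0.0002] yaw -0.02
[-24.61528936   1.33078337 209.75579064]
```

View pics/w8b.png

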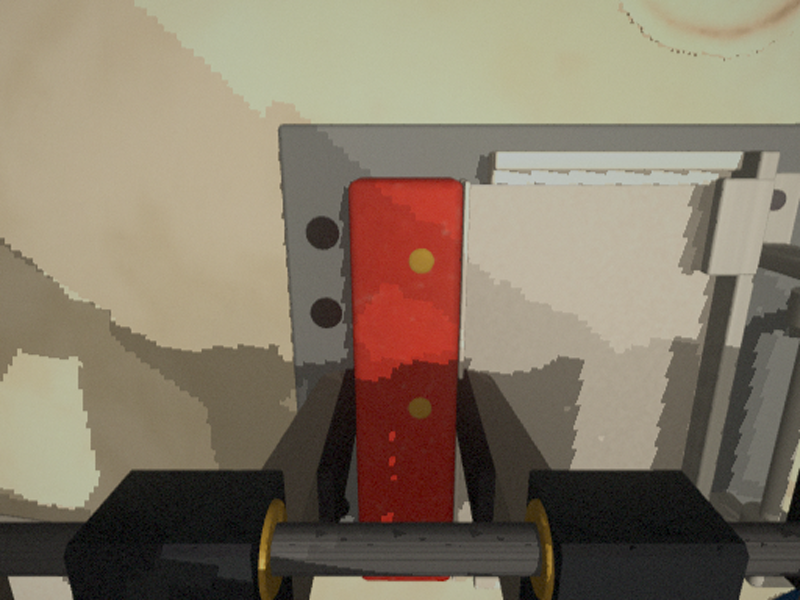

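```bash
python3 -m inch '0 0 -0.0008 0 0;0 0 0 0 0;0 0 0 0 0.55;0 0 0 0 0.55;0 0 0 0 0.55;0 0 -0.01 0 0.55;0 0 -0.03 0 0.55;0 0 -0.04 0 0.55;0 0 -0.04 0 0.55;0 0 -0.04 0 0.55;0 0 -0.03 0 0.55;0 0 0 0 0.55;0 0 0 0 0.55';python3 -c "
from h import *
delta(rack(137.5,0,384),9.2)
print(torack(manip.read_state()['ee_pos']))
snap('wrist','w9');snap('scene','s9')
a=cv2.imread('pics/w9.png');cv2.imwrite('pics/w9b.png',cv2.resize(a,(800,600),interpolation=cv2.INTER_CUBIC))"
```

```text
time: 19.8
ee_pos: [506.1, -170.7, 399.8]
tcp_rot: [-2.037, -2.39, 0.0]
contact_force: [-0.6, 0.7, -0.5]
gripper_width: 50.5
t 19.8 tcp [ 506.1 -170.7  399.8] F [-0.6  0.7 -0.5] w 50.5 y-ang 9.14 tilt [-1.e-03  7.e-04 -1.e+00]
shift [-0.0015  0.1608  0.0156] yaw -0.06
[-23.28711746   1.69884904 399.7656644 ]
```

View pics/w9b.png

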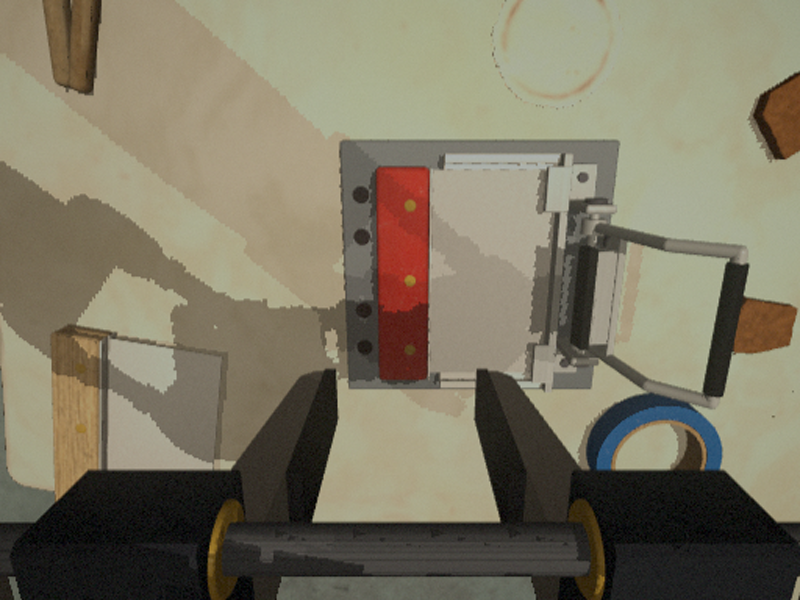

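Scraper sits between the ribs with its edge beneath both lips, and the clip is still open (bar around (727,330)). Checking positions.

```bash
python3 - <<'E'
from h import *
np.set_printoptions(suppress=True,precision=1)
k=.64
for n,u,v,z in [('grip -44,77',378,167,29),('-8,77',429,169,29),('-44,-77',379,381,29),('-8,-77',428,381,29),('board -70,95',341,140,6),('125,95',618,141,6),('lip 70,78',549,168,27),('lip 70,48',546,210,27),('bar 137.5,38',737,264,135),('bar 137.5,-35',715,395,135),('barmid',727,329,135)]:
    print(n,torack(px('w9',u*k,v*k,z)))
a=cv2.imread('pics/w9.png')[80:260,205:400];cv2.imwrite('pics/w9c.png',cv2.resize(a,None,fx=3.3,fy=3.3,interpolation=cv2.INTER_CUBIC))
E
```

```text
grip -44,77 [-42.7  77.1  29. ]
-8,77 [-9.1 75.8 29. ]
-44,-77 [-44.5 -76.8  29. ]
-8,-77 [ -7.9 -76.8  29. ]
board -70,95 [-69.3  94.5   6. ]
125,95 [122.3  93.8   6. ]
lip 70,78 [70.5 76.3 27. ]
lip 70,48 [70.7 48.9 27. ]
bar 137.5,38 [136.3  34.  135. ]
bar 137.5,-35 [138.  -35.9 135. ]
barmid [137.6   0.7 135. ]
```

View pics/w9c.png

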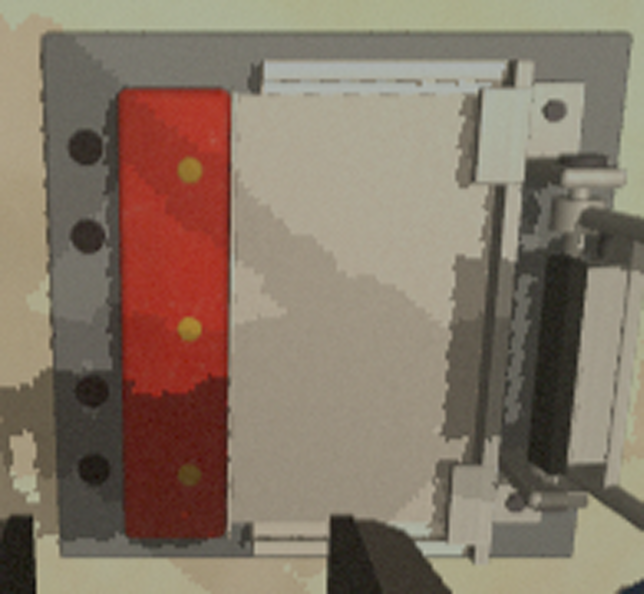

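```bash
python3 -m inch '-0.001 0.03 0 0 0.4;0 0.04 0 0 0.4;0 0.04 0 0 0.4;0 0.04 0 0 0.4;0 0.011 0 0 0.4;0 0 0.02 0 0.4;0 0 0.02 0 0.4;0 0 0.02 0 0.4;0 0 0 0 0.4;0 0 0 0 0.4';python3 -c "
from h import *
delta(rack(137.5,0,305.8),9.2)
print(torack(manip.read_state()['ee_pos']))
snap('wrist','w10')
a=cv2.imread('pics/w10.png');cv2.imwrite('pics/w10b.png',cv2.resize(a,(800,600),interpolation=cv2.INTER_CUBIC))"
```

```text
time: 21.15
ee_pos: [665.5, -146.6, 341.1]
tcp_rot: [2.037, 2.39, 0.0]
contact_force: [-0.6, -0.2, -0.8]
gripper_width: 36.9
t 21.15 tcp [ 665.5 -146.6  341.1] F [-0.6 -0.2 -0.8] w 36.9 y-ang 9.12 tilt [ 7.e-04 -3.e-04 -1.e+00]
shift [-0.0001 -0.0004  0.0353] yaw -0.08
[1.37848669e+02 1.01224120e-01 3.41111412e+02]
```

View pics/w10b.png

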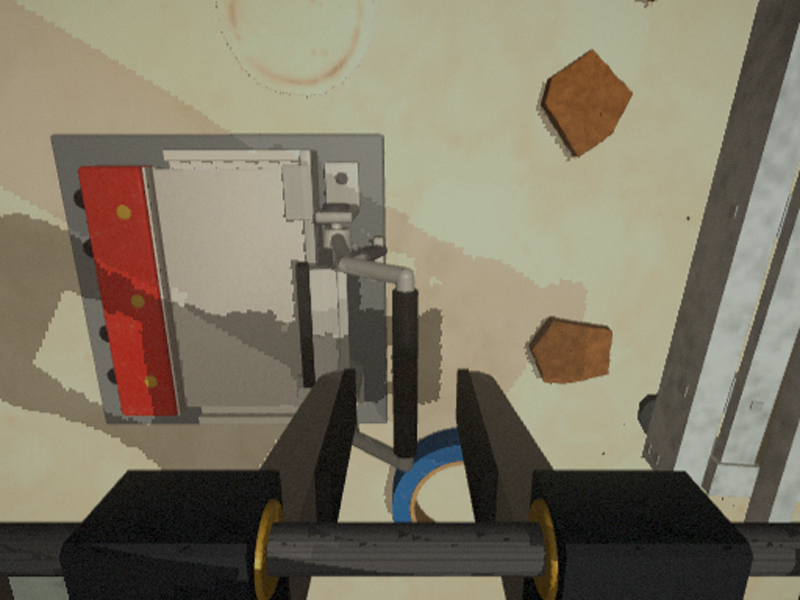

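```bash
python3 -m inch '0 0 0.02 0 0.4;0 0 0.013 0 0.4;0 0 0 0 0.4;0 0 0 0 0;0 0 0 0 0;0 0 0 0 0;0 0 0 0 0';python3 -c "
from h import *
delta(rack(137.5,0,305.8),9.2)
print(torack(manip.read_state()['ee_pos']))
th=np.array([1.75,1.65,1.55,1.45,1.35,1.25,1.15,1.05,.95,.85,.75,.65,.55,.45,.35,.25,.15,.1,.05,.02])
x=-100*np.cos(th)+20*np.sin(th);z=20*np.cos(th)+100*np.sin(th)
print(';'.join(f'0 {a:.4f} {-b:.4f} 0 0' for a,b in zip(np.diff(x)/1000,np.diff(z)/1000)))
"
```

```text
time: 22.08
ee_pos: [665.4, -146.5, 308.2]
tcp_rot: [2.037, 2.391, -0.001]
contact_force: [-3.3, -0.1, 3.2]
gripper_width: 9.1
t 22.07 tcp [ 665.4 -146.5  308.2] F [-3.3 -0.1  3.2] w 9.1 y-ang 9.13 tilt [-2.e-04 -5.e-04 -1.e+00]
shift [-0.0001 -0.0003  0.0024] yaw -0.07
[1.37828502e+02 1.18832241e-01 3.08242739e+02]
0 -0.0097 -0.0033 0 0;0 -0.0099 -0.0023 0 0;0 -0.0101 -0.0013 0 0;0 -0.0102 -0.0003 0 0;0 -0.0102 0.0007 0 0;0 -0.0100 0.0018 0 0;0 -0.0098 0.0028 0 0;0 -0.0095 0.0037 0 0;0 -0.0091 0.0046 0 0;0 -0.0086 0.0055 0 0;0 -0.0080 0.0064 0 0;0 -0.0073 0.0071 0 0;0 -0.0065 0.0078 0 0;0 -0.0057 0.0084 0 0;0 -0.0049 0.0090 0 0;0 -0.0039 0.0094 0 0;0 -0.0016 0.0048 0 0;0 -0.0014 0.0049 0 0;0 -0.0007 0.0030 0 0
```

```bash
python3 -m inch '0 -0.0097 -0.0033 0 0;0 -0.0099 -0.0023 0 0;0 -0.0101 -0.0013 0 0;0 -0.0102 -0.0003 0 0;0 -0.0102 0.0007 0 0;0 0 0 0 0;0 0 0 0 0';python3 -c "
from h import *
delta(rack(137.5,0,305.8),9.2)
print(torack(manip.read_state()['ee_pos']))"
```

```text
time: 22.95
ee_pos: [615.3, -154.6, 314.6]
tcp_rot: [-2.037, -2.39, 0.002]
contact_force: [0.9, 1.0, 6.7]
gripper_width: 8.7
t 22.95 tcp [ 615.3 -154.6  314.6] F [0.9 1.  6.7] w 8.7 y-ang 9.12 tilt [-1.3e-03 -3.0e-04 -1.0e+00]
shift [-0.0001  0.0504  0.0087] yaw -0.08
[8.70847466e+01 1.71369955e-01 3.14558635e+02]
```

```bash
python3 -m inch '0 -0.0100 0.0008 0 0;0 -0.0098 0.0023 0 0;0 -0.0097 0.0035 0 0;0 -0.0092 0.0045 0 0;0 -0.0086 0.0055 0 0;0 0 0 0 0;0 0 0 0 0';python3 -c "
from h import *
delta(rack(137.5,0,305.8),9.2)
print(torack(manip.read_state()['ee_pos']))"
```

```text
time: 23.82
ee_pos: [569.1, -161.9, 297.2]
tcp_rot: [-2.037, -2.39, 0.001]
contact_force: [-0.4, -0.8, 0.1]
gripper_width: 9.0
t 23.82 tcp [ 569.1 -161.9  297.2] F [-0.4 -0.8  0.1] w 9.0 y-ang 9.13 tilt [-1.5e-03  4.0e-04 -1.0e+00]
shift [-0.0003  0.0972 -0.0088] yaw -0.07
[ 40.25346086   0.4147436  297.16349461]
```

```bash
python3 -m inch '0 -0.0080 0.0064 0 0;0 -0.0073 0.0071 0 0;0 -0.0065 0.0078 0 0;0 -0.0057 0.0084 0 0;0 -0.0049 0.0090 0 0;0 0 0 0 0;0 0 0 0 0';python3 -c "
from h import *
delta(rack(137.5,0,305.8),9.2)
print(torack(manip.read_state()['ee_pos']))"
```

```text
time: 24.7
ee_pos: [537.1, -166.9, 258.5]
tcp_rot: [-2.037, -2.39, 0.001]
contact_force: [-0.4, 0.1, -2.6]
gripper_width: 9.0
t 24.7 tcp [ 537.1 -166.9  258.5] F [-0.4  0.1 -2.6] w 9.0 y-ang 9.13 tilt [-1.4e-03  5.0e-04 -1.0e+00]
shift [-0.0003  0.1295 -0.0475] yaw -0.07
[  7.89988205   0.52590217 258.48437966]
```

```bash
python3 -m inch '0 -0.0035 0.009 0 0;0 -0.0016 0.0048 0 0;0 -0.0014 0.0049 0 0;0 -0.0008 0.003 0 0;0 0 0 0 0;0 0 0 0 0';python3 -c "
from h import *
delta(rack(0.4,0,235.4),9.2)
print(torack(manip.read_state()['ee_pos']))"
```

```text
time: 25.45
ee_pos: [530.1, -168.1, 236.9]
tcp_rot: [-2.037, -2.391, 0.0]
contact_force: [-1.9, 1.5, -0.5]
gripper_width: 8.5
t 25.45 tcp [ 530.1 -168.1  236.9] F [-1.9  1.5 -0.5] w 8.5 y-ang 9.13 tilt [-5.e-04  3.e-04 -1.e+00]
shift [-0.0005 -0.0004  0.0015] yaw -0.07
[  0.75396002   0.53453079 236.93058436]
```

Nearly down. Small steps from here until the foot bears on the blade.

```bash
python3 -m inch '0 -0.0003 0.001 0 0;0 0 0 0 0;0 0 0 0 0' | grep -E 'ee_pos|force'; python3 -m inch '0 -0.0002 0.001 0 0;0 0 0 0 0;0 0 0 0 0'| grep -E 'ee_pos|force'; python3 -m inch '0 0 0.001 0 0;0 0 0 0 0;0 0 0 0 0'| grep -E 'ee_pos|force'
```

```text
ee_pos: [529.9, -168.1, 236.6]
contact_force: [-5.3, 3.0, 4.9]
ee_pos: [529.8, -168.1, 236.3]
contact_force: [-6.1, 3.5, 9.3]
ee_pos: [529.9, -168.2, 236.0]
contact_force: [-8.6, 5.0, 14.0]
```

```bash
python3 -m inch '0 0 -0.0015 0 0;0 0 0 0 0;0 0 0 0 0.35;0 0 0 0 0.35;0 0 0 0 0.35;0 0 0 0 0.35;0 0 -0.01 0 0.35;0 0 -0.03 0 0.35;0 0 -0.04 0 0.35;0 0 -0.04 0 0.35;0 0 -0.04 0 0.35;0 0 -0.02 0 0.35;0 0 0 0 0.35;0 0 0 0 0.35';python3 -c "
from h import *
delta(rack(0,0,231),9.2)
snap('wrist','w11');snap('scene','s11');snap('top','t11')
a=cv2.imread('pics/w11.png');cv2.imwrite('pics/w11b.png',cv2.resize(a,(800,600),interpolation=cv2.INTER_CUBIC))
a=cv2.imread('pics/s11.png')[150:300,150:390];cv2.imwrite('pics/s11b.png',cv2.resize(a,None,fx=3.3,fy=3.3,interpolation=cv2.INTER_CUBIC))"
```

```text
time: 28.32
ee_pos: [529.4, -168.1, 414.6]
tcp_rot: [-2.037, -2.39, 0.0]
contact_force: [0.8, -0.5, 0.5]
gripper_width: 32.2
t 28.32 tcp [ 529.4 -168.1  414.6] F [ 0.8 -0.5  0.5] w 32.2 y-ang 9.13 tilt [-1.4e-03  7.0e-04 -1.0e+00]
shift [-0.0008  0.0002  0.1836] yaw -0.07
```

View pics/w11b.png

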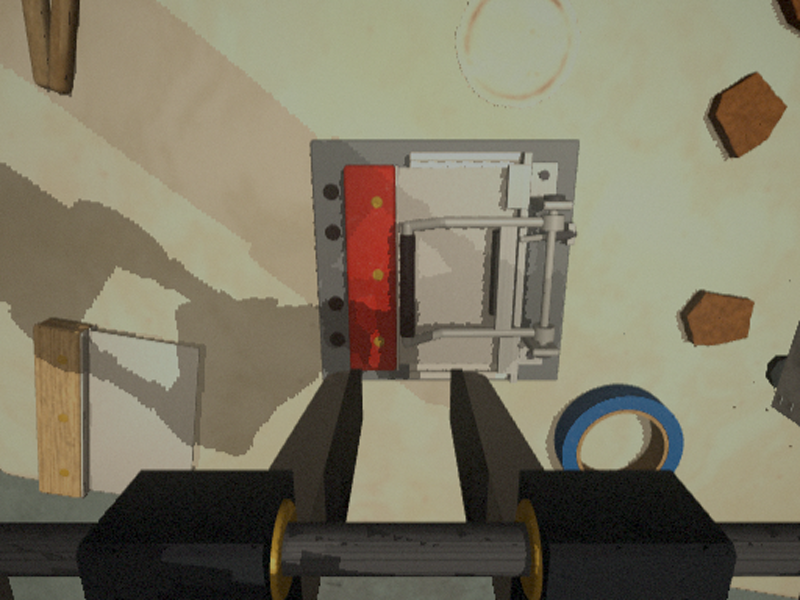

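View pics/s11b.png

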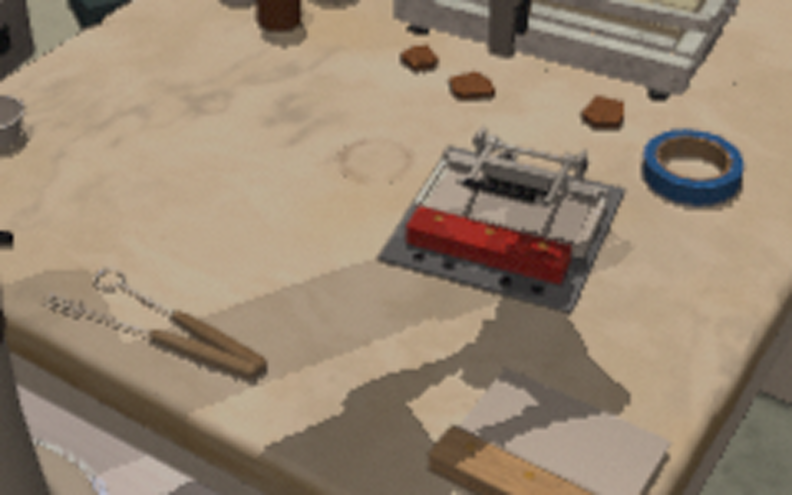

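Clip is shut on the blade and the bystanders look undisturbed. One last numeric check that the scraper is still home.

```bash
python3 - <<'E'
from h import *
np.set_printoptions(suppress=True,precision=1)
a=cv2.imread('pics/w11.png')[80:255,190:375];cv2.imwrite('pics/w11c.png',cv2.resize(a,None,fx=3.4,fy=3.4,interpolation=cv2.INTER_CUBIC))
k=.64
for n,u,v,z in [('-44,77',344,165,29),('-8,77',396,166,29),('-44,-77',350,370,29),('-8,-77',397,370,29),('bar 0,35',407,235,62),('bar 0,-35',407,335,62),('lip',509,165,27)]: print(n,torack(px('w11',u*k,v*k,z)))
E
```

```text
-44,77 [-43.6  77.   29. ]
-8,77 [-7.9 76.3 29. ]
-44,-77 [-44.4 -75.4  29. ]
-8,-77 [ -8.1 -75.4  29. ]
bar 0,35 [-0.4 33.9 62. ]
bar 0,-35 [ -0.4 -34.9  62. ]
lip [70.  76.9 27. ]
```

View pics/w11c.png

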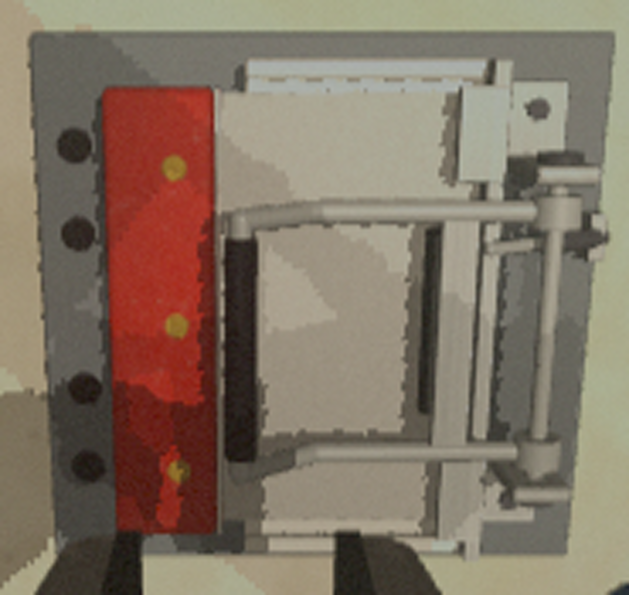

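```bash
python3 -c "
from rig import manip
print(manip.close_job())"
```

```text
the job is handed in; nothing more can be done
None
```

The scraper is loaded in the wash rack with the clip down on the blade, and I handed the job in at about 28 s.

- **Opening the clip:** I pinched the bar and led it round its arc to about 1.7 rad, then let go. It stayed open by itself, as the later pictures showed.
- **Loading the scraper:** I slid it in blade first beneath both lips until it met the end stop, at about 14 N, with the grip set down on the board.
- **Closing the clip:** I lowered it while holding it all the way, until its foot bore on the blade at about 14 N, and then released it.

**Last checks:**
- The final wrist picture put the grip's long edges at rack x of about -44 and -8, and its ends at y of about 77 and -75. That matches fully home and square to within 1–2 mm.
- The bar was at x of about 0, which is shut.
- The gripper was about 180 mm above the bar, with no contact force.
- In the views I looked at, the tape and the wooden scraper had not visibly moved. I saw only parts of the cup and bottle, and did not measure any of the bystanders again.
- No check failed. While I swung the clip, side forces reached about 14 N from a small arc mismatch, which I corrected.

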